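# Clear a tripped disc sander and start it with its dust extraction

## Robot

A 7-joint arm with a two-finger parallel gripper is mounted at the origin on the work surface. World frame = base frame: x ahead of the robot, y to its left, z up, the work surface at z = 0. Lengths are in m, angles in rad, forces in N, time in s.
With the tool pointing down it reaches from about 0.425 to 0.925 m from the base axis. Payload 6.8 kg.
Tool frame: the origin (TCP) lies between the finger pads; the fingertips stand r.tip_extent ahead of it and the grasp point (between the pads) lies 5 mm behind it (r.tip_extent is the distance from the TCP to the fingertips, in m); y points along the fingers, x is the direction in which the jaws open and shut, and the axes are right-handed (so a half turn about y gives the same grasp; the last joint's range is limited). The gripper opens to 85 mm and grips with 20 to 120 N. Pads are 22 mm wide; open, the fingers measure 114 mm over their backs; the gripper's body (76 mm by 85 mm) begins 54 mm behind the grasp point. The pads swing forward as they close: fully open they stand 13 mm farther back than shut.
Start: joints at [-1.388, 0.477, 0.022, 1.555, -0.011, 1.109, -0.083], TCP at [0.194, 0.647, 0.245] pointing down, gripper open.
Joint ranges: [-2.96, 2.96], [-0.34, 2.1], [-1.41, 1.46], [0.24, 2.44], [-1.37, 4.51], [0.17, 1.92], [-2.96, 2.96]. Speed limits (rad/s): [2.39, 2.39, 3.14, 3.14, 3.14, 3.14, 3.14].

## Interface

Orientations are given as a rotation vector (axis times angle).
In Python, from bench import r gives the robot as it stands.
- The arm moves only by the tool send_rows, never from a script. Its argument "plan" is a list of rows, each a list of 5 numbers: the shift along the tool's x, y, z in cm, then the turn about the tool's y in degrees, then the opening, from 0 (shut) to 1 (fully open). In form: [[dx, dy, dz, spin, grip], ...]. A call has 1 to 12 rows; each row shifts and turns the commanded pose from where the row before left it, along the tool's axes as they then stand; what a row does not reach is not made up. A row lasts 1/8 s, in which the tool goes at most 62.5 mm and 10.7 degrees, less where a joint would pass 70% of its speed; a pose out of reach is approached as far as the arm can. A call is refused whole if a number of a shift passes 6.25 or a number of a turn 10.7, either way. A call with a gripper value outside its range is refused whole. The fingers move at their own pace and stop on an object; "force" is the grip in N (left out, the last holds). Time passes only in rows, so rows that do not move let the fingers close. It gives the time, the measured TCP pose, the force and the opening at its end, in the units of the state.
- r.get_obs(): the state, without advancing time (a new reading comes with each control period).
- r.grab_frame(name): name is "side" or "top"; returns a dict with "image" (420x560x3 uint8, red, green, blue), "camera_matrix" (3x3 intrinsics, pixels), "D" ([k1, k2, p1, p2, k3] as OpenCV has them; the pictures are not rectified), "cam_to_world" (4x4, takes a point from camera to world coordinates). Camera axes: x right, y down, z forward; pixel columns grow to the right and rows downward; lengths in m; the calibration is good to about 2 mm. A picture is of the moment at which its call begins. There is no depth.
- r.hand_in(): hands the job in, once; it reports no verdict.
Trained networks look in the newest picture that a camera, given by its name, has taken for a name from the list of things; names that differ only in an ending like _2 or _b are one class to them, and where a whole thing is asked for, a point or a joint stands for the part that bears it (a point fixed in the world has none). Each returns a list of dicts, best first, with "p" (0 to 1); they miss things now and then, are a little off and sometimes report something else, mostly with a low value. They report only what shows in the picture. A call takes as long as a camera call.
- r.recognise(camera, target): "rect" ([left, top, right, bottom] in pixels, round what is visible of it).
The state is a dict: "clock": time; "joints": joint angles; "qvel": joint speeds; "tau": joint torques, N m; "tcp_pos": TCP position; "orientation": TCP orientation; "contact_force": force on the tool from outside, world axes, zero at the start; "moment": the same for the moment, N m; "grip_width": finger opening in m.
Only numpy, scipy, OpenCV 4.12 (cv2) and the standard library are available. Lean on these libraries where they do the work, as an engineer would, in place of code of your own. Each camera call takes 0.05 s, during which the arm holds its last target.

## Task

The disc sander has tripped its overload: with closed fingertips push the small popped-out reset pin on its switch panel fully home, then switch on the dust extractor by pushing the raised end of the rocker on its lid fully down. Only after both, press the sander's start button (the low round one, not the mushroom-shaped stop) right down and let it come back up, then draw clear. Do not press the stop button, and leave all the loose tools and materials lying where they are.

Things in the scene. Friction and masses are not known exactly. Their poses are not given: they have to be found in the camera images.
- sander: Grey disc sander fixed left or right of the extractor. Foot 320 x 380 mm. Origin: centre of its underside; x to the rear, y to its left, z up; operator at -x. Upright 150 mm disc at x 0, y 70, guard up to z 233 mm; work table in front, z 140, y -45 to 185. Right of it the switch panel, 150 x 130 mm, centre (-80, -125, 140) mm, leaning 8 degrees to the operator, with three black controls.
- extractor: Dust extractor, grey steel box 300 x 260 mm, flat lid at z 190 mm, fixed on the bench. Origin: centre of its underside; x to the rear (duct elbow), y to its left, z up; operator at -x. Rocker switch on the lid at x -75, y 0 mm. A carry handle rises 41 mm above the lid at x 85, y -72 to 72 mm.
- reset (a joint): Overload reset pin of the sander, travel along the panel normal in m: 0 popped out (now), 0.007 fully home. A steady 4 N moves it; it stays where it is pushed.
- reset_top (a point): Centre of the reset pin's top, moves with it. The smallest control: 14 mm diameter in a 21 mm steel collar 3 mm high, alone at the rear of the sander's panel (sander x -40, y -125 mm). Top 13 mm above the panel when out, 6 mm when home. Site z: the panel's normal, outward; x: up the panel, to the rear; y: across it.
- rocker (a joint): Rocker of the extractor, angle in rad about its own cross axis: 0 off (now: near, operator-side end raised, far half level), 0.35 fully on (near half level). 4 to 5 N on the raised end moves it; it stays where it is pushed.
- rocker_raised (a point): Point on top of the rocker's raised half, 18 mm from the pivot towards the operator's side (extractor -x), moves with it. Black rocker 44 mm long (extractor x), 24 mm wide, bezel 3 mm high. Now it is about 11 mm above the lid; fully on 5.5 mm. The far, level half needs no touch.
- start (a joint): Start button of the sander, travel along the panel normal in m: 0 up, 0.006 fully down. Springs back; 2.4 N to start moving, 6 N fully down.
- start_top (a point): Centre of the start button's top, moves with it. Low flat round cap 28 mm diameter in a 35 mm steel ring 3 mm high, at the front of the panel on the work table's side (sander x -117, y -94 mm). Top 12 mm above the panel when up, 6 mm fully down. Site z: the panel's normal, outward; y: across the panel.
- stop (a joint): Stop button of the sander, travel in m: 0 up, 0.006 down, springs back, 4 N starts it moving. Must not be pressed.
- stop_top (a point): Centre of the top of the stop button: domed mushroom head 40 mm diameter, 26 mm above the panel, at the front of the panel on the side away from the work table, 62 mm beside the start button (sander x -119, y -156 mm).
- blank: Maple blank, 50 x 152 x 24 mm with one round end, loose on the sander's work table. Origin: underside. Leave alone.
- sanding_block: Cork sanding block 70 x 50 x 32 mm, loose on the extractor's lid at its right. Origin: centre of underside. Leave alone.
- wax_tin: Round steel tin, 64 mm diameter, 30 mm high, loose on the extractor's lid at its left. Origin: centre of underside. Leave alone.
- crepe_stick: Tan abrasive-cleaning stick 130 x 32 x 32 mm, loose on the sander's foot behind the switch panel. Origin: centre of underside. Leave alone.
- block_plane: Steel block plane 160 x 46 mm, about 60 mm high, on the bench in front. Origin: centre of the sole. Leave alone.
- try_square: Try square, wooden stock 95 mm, steel blade 130 mm, 18 mm high, on the bench in front. Origin: underside of the stock. Leave alone.
- glue_bottle: Yellow plastic glue bottle, 64 mm diameter, 130 mm high, standing on the bench at the left. Origin: centre of underside. Leave alone.
- chisel: Wood chisel, 250 mm long, lying on the bench at the right. Origin: under the ferrule. Leave alone.

How it is judged:
By the outcome, as a careful person would: the job done as asked, in the order asked, and still so for the second after the job is handed in, with the robot touching nothing.
It also fails if it takes over 58 s, if anything falls off the work surface, if the arm or the gripper's body presses on something with over 40 N, if the wrist force passes 120 N, or if a joint passes its speed limit or range.

## Working session

There is one attempt and no reset: what is moved stays moved. The work goes in short steps, Python scripts to look and compute and a tool call to move; the robot and the scene stay as the last step left them, time stands still between calls to the robot, and variables do not carry over. Pictures are saved under pics/ and viewed, and the job is handed in when it is done.

Besides the shell and the picture viewer there is one more tool, called by a JSON object that holds its "api" and its "payload". send_rows: Moves the arm, as the interface text tells. Its arguments: {"type":"object","properties":{"plan":{"type":"array","items":{"type":"array","items":{"type":"number"}}},"force":{"type":"number"}},"required":["plan"]}

```bash
ls; mkdir -p pics; python3 - <<'E'
from bench import r
import cv2
o=r.get_obs(); print(o, r.tip_extent)
for n in("side","top"):
    f=r.grab_frame(n); cv2.imwrite(f"pics/{n}0.png",f["image"][:,:,::-1]); print(n,f["camera_matrix"],f["D"],f["cam_to_world"])
    for t in["sander","extractor","reset","reset_top","rocker","rocker_raised","start","start_top","stop","stop_top","blank","wax_tin","sanding_block","glue_bottle"]:
        print(t,[(d["rect"],round(d["p"],2)) for d in r.recognise(n,t)[:3]])
E
```

```text
pics
{'clock': 0.0, 'joints': array([-1.38809246,  0.47780862,  0.02234813,  1.55647937, -0.01152058,
        1.10924962, -0.08309667]), 'qvel': array([ 0.00129088,  0.00090961, -0.00027044, -0.0022861 , -0.00100335,
        0.0011705 , -0.00134291]), 'tau': array([-1.85780627e-04, -5.96476150e+01,  1.60775285e+00, -2.81182677e+01,
        1.24316677e-02,  9.56623204e-03,  6.33424875e-06]), 'tcp_pos': array([0.19338725, 0.64611257, 0.24430833]), 'orientation': array([-1.33405682, -0.9913861 ,  0.99368274]), 'contact_force': array([ 0.09700236, -0.45871879, -1.0476112 ]), 'moment': array([-0.01171681,  0.01205814,  0.02535074]), 'grip_width': 0.08544176921257905} 0.014
side [[506.88600435   0.         276.61062432]
 [  0.         506.88600435 201.69544482]
 [  0.           0.           1.        ]] [-0.00700024  0.          0.          0.          0.        ] [[-0.80000314 -0.39813072  0.44887292 -0.36978514]
 [-0.59998958  0.53425048 -0.5954737   1.14227636]
 [-0.0027342  -0.7456999  -0.66627635  1.42081826]
 [ 0.          0.          0.          1.        ]]
sander [([140.9, 197.1, 
[... 1086 characters left out ...]
1.2, 214.5], 0.27)]
reset_top []
rocker [([225.0, 204.5, 231.5, 217.8], 0.67), ([359.0, 180.2, 375.1, 195.8], 0.45)]
rocker_raised [([362.1, 178.6, 372.2, 197.1], 0.67), ([146.0, 261.4, 188.5, 309.0], 0.31)]
start [([224.1, 204.8, 232.6, 218.6], 0.64)]
start_top [([225.0, 208.5, 232.1, 216.5], 0.44)]
stop [([243.3, 202.7, 257.3, 219.0], 0.56)]
stop_top [([243.8, 203.9, 257.2, 212.2], 0.7), ([129.0, 110.0, 263.3, 232.7], 0.34)]
blank [([130.9, 187.8, 183.8, 209.7], 0.83)]
wax_tin [([321.7, 158.2, 343.0, 178.1], 0.71), ([377.8, 263.6, 428.1, 295.5], 0.5)]
sanding_block [([380.7, 132.7, 403.8, 149.6], 0.78), ([242.4, 202.4, 255.6, 217.9], 0.51)]
glue_bottle [([84.1, 193.2, 113.0, 215.2], 0.58)]
```

```bash
python3 - <<'E'
import cv2
a=cv2.imread("pics/top0.png"); cv2.imwrite("pics/topc.png",cv2.resize(a[90:240,120:300],None,fx=4,fy=4,interpolation=cv2.INTER_CUBIC))
cv2.imwrite("pics/topd.png",cv2.resize(a[85:240,300:430],None,fx=4,fy=4-0.2,interpolation=cv2.INTER_CUBIC))
a=cv2.imread("pics/side0.png"); cv2.imwrite("pics/sidec.png",cv2.resize(a[120:300,130:340],None,fx=3.33,fy=3.33,interpolation=cv2.INTER_CUBIC))
E
```

```text
(no output)
```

View pics/top0.png

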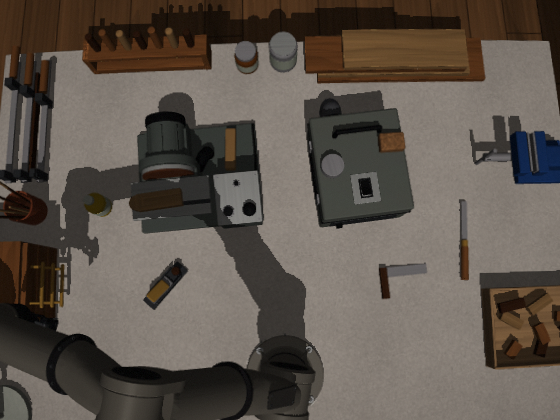

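View pics/side0.png

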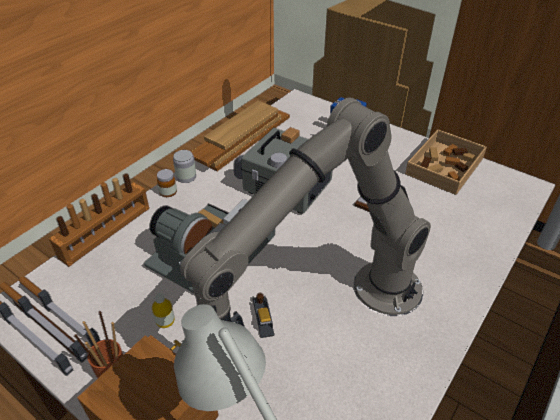

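View pics/topc.png

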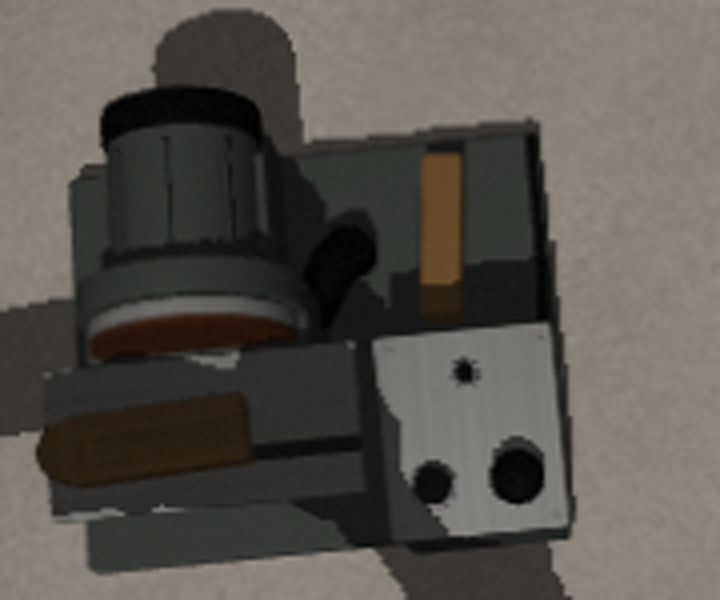

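View pics/topd.png

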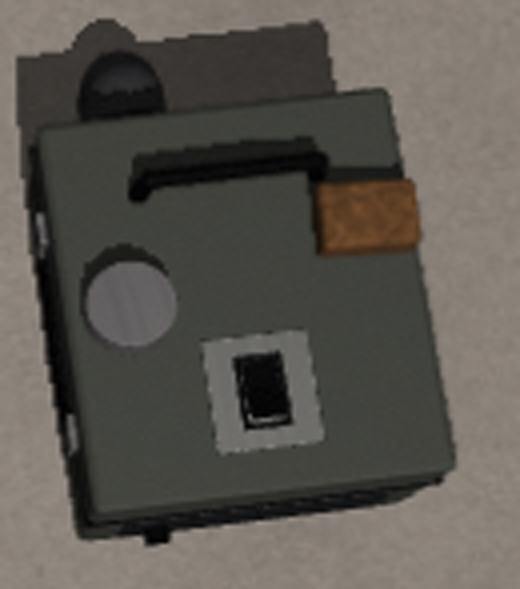

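View pics/sidec.png

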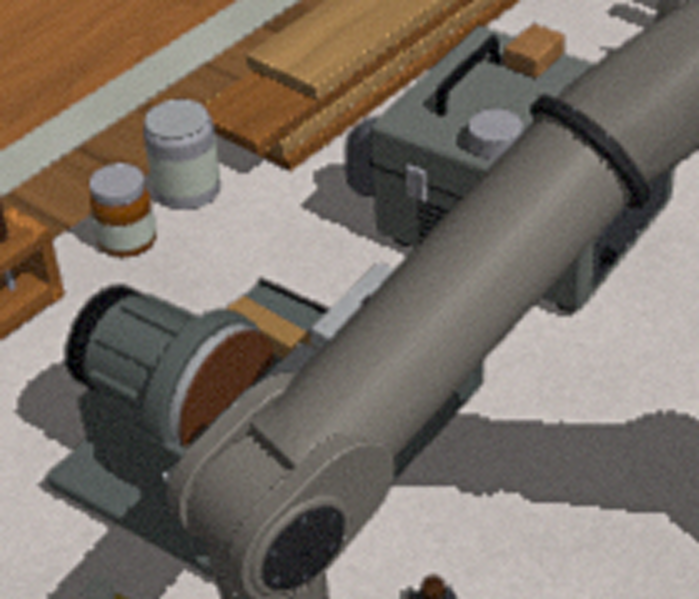

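Top picture: the sander is on the left. Its reset pin is at about (236,183), start (228,210) and stop (249,208). The extractor is on the right, with its rocker at about (366,188). The arm blocks the side view of the controls for now, so I'll fit poses from the top view first.

```bash
cat > h.py <<'E'
import numpy as np, cv2
from scipy.optimize import least_squares
from scipy.spatial.transform import Rotation as R
K={"top":np.array([[505.99442122,0,282.7285678],[0,505.99442122,211.53675098],[0,0,1]]),
"side":np.array([[506.88600435,0,276.61062432],[0,506.88600435,201.69544482],[0,0,1]])}
D={"top":np.array([-0.10692576,0,0,0,0.]),"side":np.array([-0.00700024,0,0,0,0.])}
C={"side":np.array([[-0.80000314,-0.39813072,0.44887292,-0.36978514],[-0.59998958,0.53425048,-0.5954737,1.14227636],[-0.0027342,-0.7456999,-0.66627635,1.42081826],[0,0,0,1]]),
"top":np.array([[-2.38018480e-02,-9.87773890e-01,1.54065615e-01,2.51240386e-01],[-9.99703581e-01,2.43065658e-02,1.39290243e-03,-8.85036714e-03],[-5.12067867e-03,-1.53986793e-01,-9.88059637e-01,1.57465993],[0,0,0,1]])}
def proj(c,P):
    T=np.linalg.inv(C[c]); return cv2.projectPoints(np.atleast_2d(P).astype(float),cv2.Rodrigues(T[:3,:3])[0],T[:3,3],K[c],D[c])[0][:,0]
def ray(c,uv):
    p=cv2.undistortPoints(np.array([[uv]],float),K[c],D[c])[0,0]; d=C[c][:3,:3]@np.array([p[0],p[1],1]); return C[c][:3,3],d
def onz(c,uv,z):
    o,d=ray(c,uv); return o+d*(z-o[2])/d[2]
def tri(a,b):
    (o1,d1),(o2,d2)=ray("top",a),ray("side",b)
    s=np.linalg.lstsq(np.c_[d1,-d2],o2-o1,rcond=None)[0]; p,q=o1+s[0]*d1,o2+s[1]*d2
    return (p+q)/2,np.linalg.norm(p-q)
t=np.radians(8); NRM=np.array([-np.sin(t),0,np.cos(t)]); UP=np.array([np.cos(t),0,np.sin(t)])
PC=np.array([-.08,-.125,.14])
def pan(x,y,h): # sander x,y of the foot on the panel (approx), height along normal
    return PC+UP*(x+.08)/np.cos(t)+np.array([0,y+.125,0])+NRM*h
def pose(pars,P):
    x,y,a=pars; P=np.atleast_2d(P); c,s=np.cos(a),np.sin(a)
    return np.c_[x+c*P[:,0]-s*P[:,1],y+s*P[:,0]+c*P[:,1],P[:,2]]
def fit(P,obs):
    f=lambda p:np.concatenate([(proj(c,pose(p,P[i]))-uv).ravel() for i,(c,uv) in enumerate(obs)])
    g=least_squares(f,[.7,0,0],loss="soft_l1"); return g.x,g.fun.reshape(-1,2)
E
python3 - <<'E'
from h import *
P=[pan(-.04,-.125,.013),pan(-.117,-.094,.012),pan(-.119,-.156,.026),PC+UP*.075+[0,.065,0],PC+UP*.075-[0,.065,0],PC-UP*.075-[0,.065,0]]
ob=[("top",np.array(q)) for q in [(236.2,183),(228.2,210.5),(249.2,208.2),(213.2,175),(257,170.7),(262,221.7)]]
x,f=fit(P,ob);print("sander",x,np.degrees(x[2]));print(f.round(1))
print(pose(x,P[:3]).round(4))
E_=[[-.15,.13,.19],[-.15,-.13,.19],[.15,-.13,.19],[.15,.13,.19],[-.075,0,.196]]
ob=[("top",np.array(q)) for q in [(300+93/4,85+513/3.8),(300+456/4,85+468/3.8),(300+388/4,85+90/3.8),(300+40/4,85+128/3.8),(366.2,187.6)]]
y,f=fit(E_,ob);print("extr",y,np.degrees(y[2]));print(f.round(1))
print(pose(y,[[-.075,0,.196],[-.093,0,.201],[-.093,0,.1955]]).round(4))
E
```

```text
sander [0.58989206 0.25263621 0.07141906] 4.092010917386488
[[-0.2  0.3]
 [-0.4  0.9]
 [-0.1  1.7]
 [-0.3 -1.1]
 [ 0.6 -1.1]
 [ 0.5 -0.4]]
[[0.5571 0.125  0.1585]
 [0.4782 0.1504 0.1467]
 [0.4787 0.0883 0.1603]]
extr [ 0.6015453  -0.23202796  0.10126568] 5.802096172154628
[[-0.1  0.6]
 [ 1.2  0.8]
 [ 0.7 -1.5]
 [-1.4 -1.1]
 [-0.4  0.4]]
[[ 0.5269 -0.2396  0.196 ]
 [ 0.509  -0.2414  0.201 ]
 [ 0.509  -0.2414  0.1955]]
```

```bash
cat >> h.py <<'E'
def plan(tgt,yaw=None):
    from bench import r
    o=r.get_obs(); M=R.from_rotvec(o["orientation"]).as_matrix()
    d=np.array(tgt)-o["tcp_pos"]; print("t",round(o["clock"],2),"tcp",o["tcp_pos"].round(4),"F",o["contact_force"].round(2),"d_tool cm",(M.T@d*100).round(2)); print(M.round(3))
E
python3 - <<'E'
from h import *
plan([0.557,0.125,0.33])
E
```

```text
t 1.5 tcp [0.1935 0.6467 0.2453] F [-0.22  0.5   0.2 ] d_tool cm [-39.56  -8.47 -49.78]
[[ 0.287 -0.    -0.958]
 [ 0.958  0.     0.287]
 [ 0.    -1.     0.   ]]
```

{"api": "send_rows", "payload": {"plan": [[0, -4, 0, -5.6, 0], [0, -5, 0, -5.6, 0], [0, 0, 0, -5.5, 0], [0, 0, 0, 0, 0]], "force": 60}}

```text
clock: 2.0
tcp_pos: [0.1936, 0.6467, 0.3357]
orientation: [-1.209, -1.209, 1.208]
contact_force: [0.2, 0.0, -0.6]
grip_width: 0.0124
```

```bash
python3 - <<'E'
from h import *
plan([0.50,0.02,0.33])
E
```

```text
t 2.0 tcp [0.1936 0.6467 0.3357] F [ 0.22  0.04 -0.58] d_tool cm [-62.66   0.52 -30.66]
[[ 0.    -0.    -1.   ]
 [ 1.     0.001  0.   ]
 [ 0.001 -1.     0.   ]]
```

{"api": "send_rows", "payload": {"plan": [[-5, 0, -2.2, 0, 0], [-5, 0, -2.2, 0, 0], [-5, 0, -2.2, 0, 0], [-5, 0, -2.2, 0, 0], [-5, 0, -2.2, 0, 0], [-5, 0, -2.2, 0, 0], [-5, 0, -2.2, 0, 0], [-5, 0, -2.2, 0, 0], [-5, 0, -2.2, 0, 0], [-5, 0, -2.2, 0, 0], [-5, 0, -2.2, 0, 0], [-5, 0, -2, 0, 0]]}}

```text
clock: 3.5
tcp_pos: [0.4559, 0.045, 0.3347]
orientation: [-1.209, -1.207, 1.208]
contact_force: [1.1, 0.2, -0.5]
grip_width: 0.0001
```

{"api": "send_rows", "payload": {"plan": [[-5, 0, 0, 0, 0], [-5, 0, 0, 0, 0], [0, 0, 0, 0, 0]]}}

```text
clock: 3.88
tcp_pos: [0.455, -0.0572, 0.3348]
orientation: [-1.213, -1.201, 1.204]
contact_force: [0.3, 0.5, -1.0]
grip_width: -0.0002
```

```bash
python3 - <<'E'
from h import *
from bench import r
plan([0.557,0.125,0.33])
for n in("side","top"):
    f=r.grab_frame(n); a=f["image"][:,:,::-1]; cv2.imwrite(f"pics/{n}1.png",a)
    for t in["reset_top","rocker_raised","rocker","start","start_top","stop_top"]:
        print(n,t,[(d["rect"],round(d["p"],2)) for d in r.recognise(n,t)[:3]])
    if n=="side": cv2.imwrite("pics/side1c.png",cv2.resize(a[120:300,130:340],None,fx=3.33,fy=3.33,interpolation=cv2.INTER_CUBIC))
E
```

```text
t 3.88 tcp [ 0.455  -0.0572  0.3348] F [ 0.26  0.52 -0.99] d_tool cm [ 18.31   0.45 -10.03]
[[ 0.009 -0.001 -1.   ]
 [ 1.    -0.001  0.009]
 [-0.001 -1.     0.001]]
side reset_top []
side rocker_raised []
side rocker [([301.8, 156.1, 307.8, 155.4], 0.58), ([256.3, 214.6, 269.7, 215.4], 0.28)]
side start [([248.6, 223.3, 255.4, 229.5], 0.46), ([271.6, 150.8, 285.9, 166.3], 0.28), ([192.9, 237.5, 224.4, 268.7], 0.2)]
side start_top [([248.1, 221.9, 255.2, 230.4], 0.46), ([198.6, 210.1, 219.1, 225.7], 0.18)]
side stop_top [([152.7, 289.0, 175.5, 326.6], 0.6), ([259.1, 208.8, 269.1, 216.8], 0.43)]
top reset_top []
top rocker_raised [([362.8, 177.9, 371.4, 196.5], 0.57)]
top rocker [([222.0, 130.9, 239.1, 173.5], 0.47)]
top start [([224.1, 206.8, 233.6, 214.9], 0.52)]
top start_top [([222.0, 206.5, 232.4, 216.5], 0.59), ([131.4, 113.6, 264.4, 229.8], 0.36)]
top stop_top [([242.1, 203.6, 256.3, 213.7], 0.56), ([331.9, 154.7, 339.7, 178.0], 0.37)]
```

View pics/side1c.png

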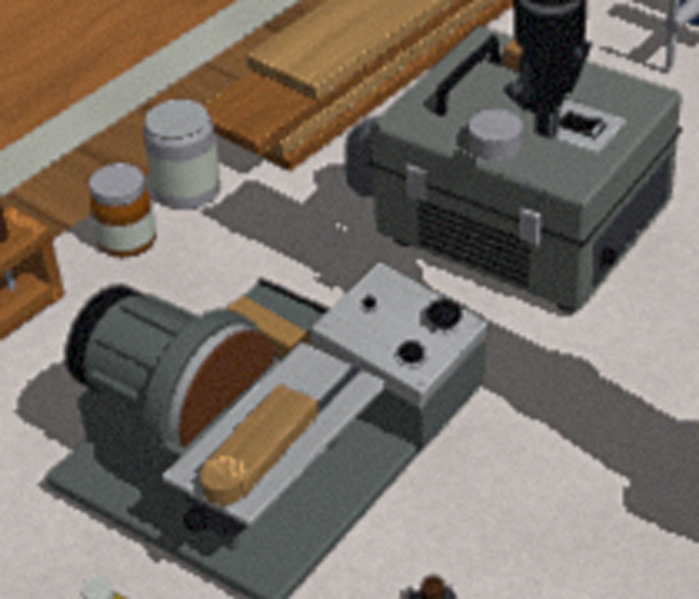

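View pics/top1.png

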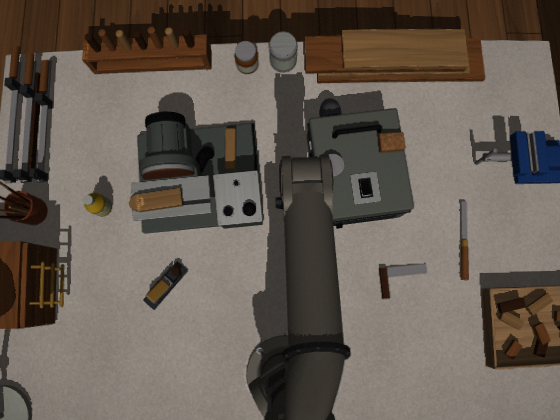

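Side picture: the panel is now clear, with reset at about (241,211), start (253,225), stop (263,213) and the rocker at (306,157). I'll enlarge both views to refine these positions.

```bash
python3 - <<'E'
import cv2,numpy as np
a=cv2.imread("pics/side1.png");b=cv2.imread("pics/top1.png")
z=lambda im,x,y,w,h:cv2.resize(im[y:y+h,x:x+w],(w*6,h*6),interpolation=cv2.INTER_CUBIC)
o=np.zeros((600,800,3),np.uint8)
for (im,x,y,w,h),(X,Y) in {(0,225,195,55,48):(0,0),(1,205,165,62,60):(400,0),(0,285,140,50,36):(0,370),(1,345,165,50,36):(400,370)}.items():
    q=z((a,b)[im],x,y,w,h); o[Y:Y+h*6,X:X+w*6]=q
cv2.imwrite("pics/zoom1.png",o)
E
```

```text
(no output)
```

View pics/zoom1.png

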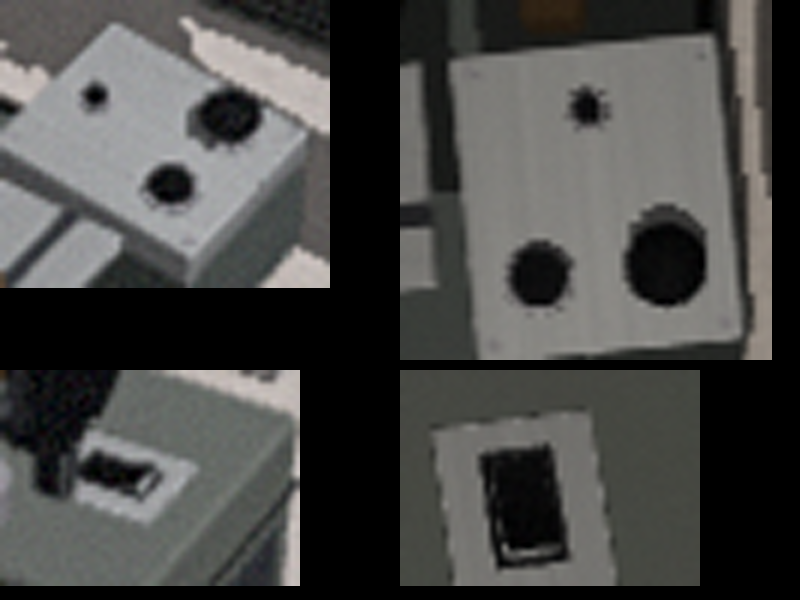

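```bash
python3 - <<'E'
from h import *
h=-.42
top=[(236,182.8),(228.2,210.5),(249.2,208.8),(213.7,174.5),(257.7,171),(262,221.7),(218.3,224.7)]
side=[(240.8,211),(253,225.8),(263.3,214.5),(225.3,218.3),(244.2,199.2),(275.5,217),(256.3,237)]
rl=np.array([0,.065,0])
P=[pan(-.04,-.125,.013),pan(-.117,-.094,.012),pan(-.119,-.156,.026),PC+UP*.075+rl,PC+UP*.075-rl,PC-UP*.075-rl,PC-UP*.075+rl]
top=[np.array(q)+h for q in top];side=[np.array(q)+h for q in side]
for i in range(7): p,e=tri(top[i],side[i]); print(i,p.round(4),round(e,4))
x,f=fit(P*2,[("top",q) for q in top]+[("side",q) for q in side]);print("sander",x);print(f.round(1).tolist())
print(pose(x,P[:3]).round(4)); print("normal",pose([0,0,x[2]],NRM))
p,e=tri(np.array((365.5,187.8))+h,np.array((305,157.2))+h);print("rocker",p,e)
for a in[(480,447),(550,447),(565,567),(497,567)]: print(onz("top",(345+(a[0]-400)/6+h,165+(a[1]-370)/6+h),.193).round(4))
E
```

```text
0 [0.5619 0.1271 0.1519] 0.0015
1 [0.4842 0.1517 0.1404] 0.0026
2 [0.4856 0.0902 0.1493] 0.0014
3 [0.5861 0.1903 0.1503] 0.0041
4 [0.5969 0.0647 0.1471] 0.0028
5 [0.4524 0.0563 0.1292] 0.0061
6 [0.445  0.1817 0.1313] 0.003
sander [0.59348916 0.25359353 0.06186269]
[[-0.1, 0.1], [-0.7, 0.4], [-0.4, 0.9], [-0.7, -1.2], [0.0, -1.6], [0.1, -0.6], [-1.0, 0.3], [0.8, -1.1], [0.9, -0.7], [1.2, -1.6], [-2.2, -0.3], [-0.0, -1.0], [1.4, -0.1], [0.4, 1.1]]
[[0.5595 0.1262 0.1585]
 [0.4809 0.1524 0.1467]
 [0.4807 0.0903 0.1603]]
normal [[-0.13890688 -0.00860413  0.99026807]]
rocker [ 0.52880061 -0.23799093  0.19487025] 0.00012511698398818007
[ 0.5581 -0.2196  0.193 ]
[ 0.5574 -0.2524  0.193 ]
[ 0.5003 -0.2564  0.193 ]
[ 0.5011 -0.2247  0.193 ]
```

{"api": "send_rows", "payload": {"plan": [[5, 0, -2.7, 0, 0], [5, 0, -2.7, 0, 0], [5, 0, -2.7, 0, 0], [3.3, 0, -2.3, 0, 0], [0, 5, 0, 0, 0], [0, 5, 0, 0, 0], [0, 2.5, 0, 0, 0], [0, 0, 0, 0, 0], [0, 0, 0, 0, 0]]}}

```text
clock: 5.7
tcp_pos: [0.5607, 0.13, 0.2115]
orientation: [-1.21, -1.211, 1.208]
contact_force: [0.2, -0.3, 1.1]
grip_width: -0.0002
```

```bash
cat > look.py <<'E'
import sys
from h import *
from bench import r
tag=sys.argv[1]; xs=list(map(int,sys.argv[2:])) # side x y, top x y of 60x90 centre
plan([0.560,0.1265,0.18])
o=np.zeros((600,800,3),np.uint8)
for i,n in enumerate(("side","top")):
    a=r.grab_frame(n)["image"][:,:,::-1]; x,y=xs[2*i]-32,xs[2*i+1]-45
    o[:540,i*400:i*400+384]=cv2.resize(a[y:y+90,x:x+64],(384,540),interpolation=cv2.INTER_CUBIC)
    cv2.imwrite(f"pics/{n}_{tag}.png",a)
cv2.imwrite(f"pics/z_{tag}.png",o)
p=r.get_obs()["tcp_pos"]; M=R.from_rotvec(r.get_obs()["orientation"]).as_matrix()
for n in("side","top"): print("tip px",n,proj(n,p+M[:,1]*.014).round(1))
E
python3 look.py a 245 200 238 195
```

```text
t 5.7 tcp [0.5607 0.13   0.2115] F [ 0.18 -0.25  1.07] d_tool cm [-0.35  3.15  0.08]
[[-0.     0.002 -1.   ]
 [ 1.     0.001 -0.   ]
 [ 0.001 -1.    -0.002]]
tip px side [[239.6 201.9]]
tip px top [[232.7 179. ]]
```

View pics/z_a.png

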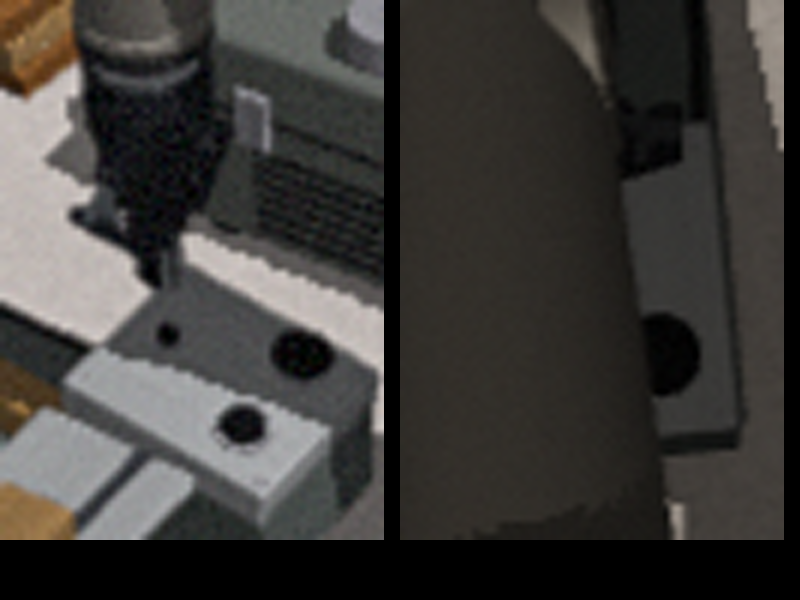

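Seen from the side, the fingertip is at about (240,202), within a pixel of its predicted spot, and the pin lies directly below it. I'll descend.

{"api": "send_rows", "payload": {"plan": [[-0.35, 1.5, 0, 0, 0], [0, 1.5, 0, 0, 0], [0, 0.2, 0, 0, 0], [0, 0, 0, 0, 0]]}}

```text
clock: 6.3
tcp_pos: [0.5597, 0.1264, 0.1779]
orientation: [-1.209, -1.209, 1.21]
contact_force: [0.4, -0.6, 0.4]
grip_width: 0.0
```

{"api": "send_rows", "payload": {"plan": [[0, 0.2, 0, 0, 0], [0, 0.2, -0.05, 0, 0], [0, 0, 0, 0, 0]]}}

```text
clock: 6.68
tcp_pos: [0.5604, 0.1264, 0.1743]
orientation: [-1.209, -1.21, 1.21]
contact_force: [-0.3, 0.8, 0.2]
grip_width: -0.0004
```

{"api": "send_rows", "payload": {"plan": [[0, 0.2, 0, 0, 0], [0, 0, 0, 0, 0]]}}

```text
clock: 6.92
tcp_pos: [0.5606, 0.1265, 0.1725]
orientation: [-1.209, -1.21, 1.209]
contact_force: [0.6, 0.7, 1.1]
grip_width: -0.0003
```

{"api": "send_rows", "payload": {"plan": [[0, 0.2, 0, 0, 0], [0, 0, 0, 0, 0]]}}

```text
clock: 7.18
tcp_pos: [0.5608, 0.1265, 0.1705]
orientation: [-1.209, -1.21, 1.209]
contact_force: [0.6, 0.4, 3.0]
grip_width: 0.0001
```

{"api": "send_rows", "payload": {"plan": [[0, 0.2, 0, 0, 0], [0, 0, 0, 0, 0]]}}

```text
clock: 7.42
tcp_pos: [0.561, 0.1265, 0.1685]
orientation: [-1.21, -1.211, 1.209]
contact_force: [2.4, -0.6, 2.7]
grip_width: 0.0003
```

{"api": "send_rows", "payload": {"plan": [[0, 0.2, -0.03, 0, 0], [0, 0, 0, 0, 0]]}}

```text
clock: 7.68
tcp_pos: [0.5612, 0.1265, 0.1665]
orientation: [-1.21, -1.211, 1.209]
contact_force: [1.4, -0.5, 4.1]
grip_width: 0.0002
```

{"api": "send_rows", "payload": {"plan": [[0, 0.2, -0.03, 0, 0], [0, 0, 0, 0, 0]]}}

```text
clock: 7.92
tcp_pos: [0.5615, 0.1266, 0.1659]
orientation: [-1.209, -1.211, 1.208]
contact_force: [-2.9, -0.7, 17.2]
grip_width: 0.0002
```

{"api": "send_rows", "payload": {"plan": [[0, 0.2, -0.03, 0, 0], [0, 0, 0, 0, 0]]}}

```text
clock: 8.18
tcp_pos: [0.5617, 0.1266, 0.1655]
orientation: [-1.208, -1.211, 1.207]
contact_force: [-8.5, -1.7, 31.5]
grip_width: -0.0001
```

{"api": "send_rows", "payload": {"plan": [[0, -1, 0.1, 0, 0], [0, -5, 0, 0, 0], [0, -6, 0, 0, 0], [-5, 0, 1, 0, 0], [-5, 0, 1, 0, 0], [-5, 0, 1, 0, 0], [-5, 0, 1, 0, 0], [0, 0, 0, 0, 0]]}}

```text
clock: 9.18
tcp_pos: [0.518, -0.0783, 0.2816]
orientation: [-1.211, -1.201, 1.206]
contact_force: [0.8, -0.0, 0.1]
grip_width: 0.0002
```

```bash
python3 look.py b 250 215 238 200;python3 look.py b2 305 157 366 190
```

```text
t 9.18 tcp [ 0.518  -0.0783  0.2816] F [ 0.76 -0.    0.08] d_tool cm [20.52 10.13 -4.08]
[[ 0.007 -0.003 -1.   ]
 [ 1.    -0.001  0.007]
 [-0.001 -1.     0.003]]
tip px side [[282.3 163.2]]
tip px top [[307.4 186.8]]
t 9.28 tcp [ 0.5195 -0.0735  0.2815] F [0.23 1.05 0.14] d_tool cm [20.   10.15 -4.07]
[[ 0.    -0.002 -1.   ]
 [ 1.     0.001  0.   ]
 [ 0.001 -1.     0.002]]
tip px side [[281.9 163.3]]
tip px top [[306.8 186.5]]
```

View pics/z_b.png

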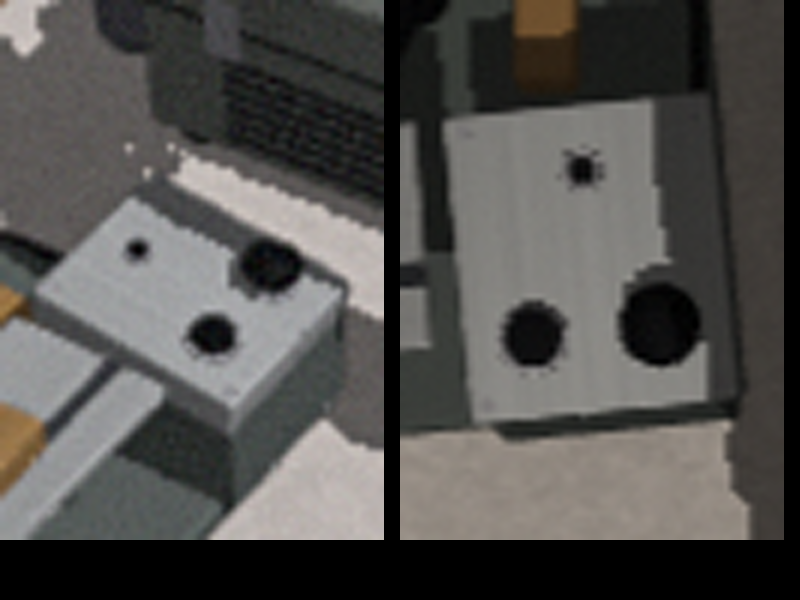

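View pics/z_b2.png

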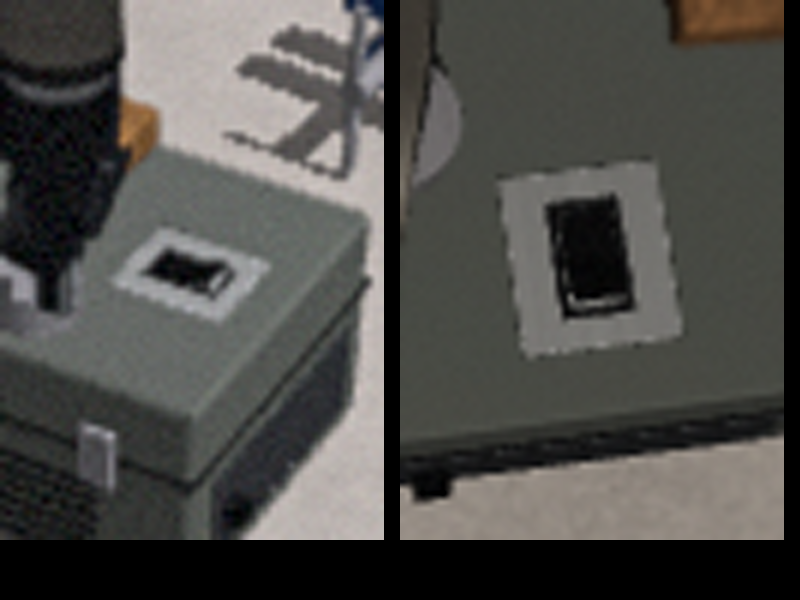

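The pin seems to have shifted little in the side view, so I'll compare before and after closely.

```bash
python3 - <<'E'
from h import *
a=cv2.imread("pics/side1.png");b=cv2.imread("pics/side_b.png");c=cv2.imread("pics/top1.png");d=cv2.imread("pics/top_b.png")
z=lambda im,x,y:cv2.resize(im[y:y+18,x:x+24],(384,288),interpolation=cv2.INTER_NEAREST)
cv2.imwrite("pics/cmp.png",np.vstack([np.hstack([z(a,230,203),z(b,230,203)]),np.hstack([z(c,225,174),z(d,225,174)])]))
P=PC;x=[0.59348916,0.25359353,0.06186269]
for hh in(.013,.006): print(proj("side",pose(x,pan(-.04,-.125,hh))),proj("top",pose(x,pan(-.04,-.125,hh))))
E
```

```text
[[241.1463844  209.45636371]] [[235.52955534 182.50546446]]
[[241.02598188 210.74163776]] [[235.73953638 182.68253622]]
```

View pics/cmp.png

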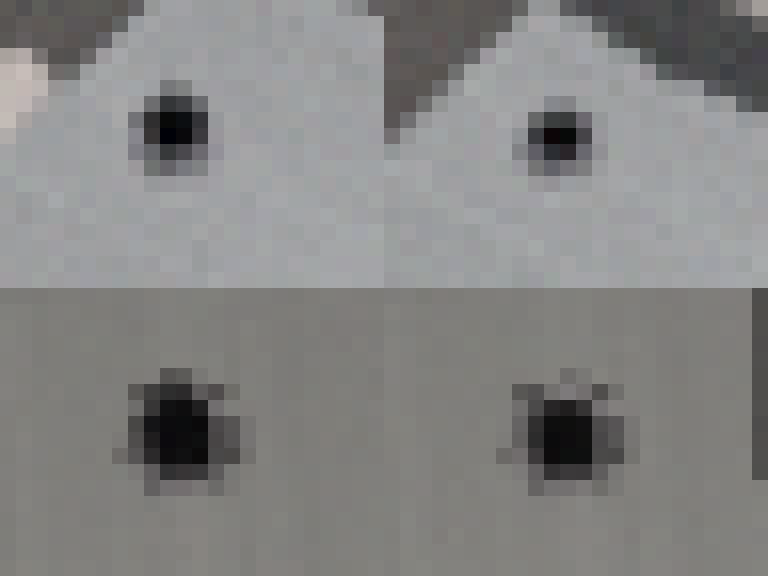

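The pin's dark spot has lost about 1 px at its top in both views, close to the expected 1.3 px, and it stopped against about 31 N, so it is home. Next is the rocker.

{"api": "send_rows", "payload": {"plan": [[-6, 0, 0.35, 0, 0], [-6, 0, 0.35, 0, 0], [-4.7, 0, 0.35, 0, 0], [0, 3, 0, 0, 0], [0, 0, 0, 0, 0], [0, 0, 0, 0, 0]]}}

```text
clock: 10.12
tcp_pos: [0.5109, -0.2392, 0.2527]
orientation: [-1.207, -1.212, 1.211]
contact_force: [-0.5, -0.4, 0.0]
grip_width: -0.0
```

```bash
python3 look.py c 305 157 366 190
```

```text
t 10.12 tcp [ 0.5109 -0.2392  0.2527] F [-0.5  -0.37  0.04] d_tool cm [36.55  7.28 -5.03]
[[-0.003 -0.    -1.   ]
 [ 1.     0.    -0.003]
 [ 0.    -1.     0.   ]]
tip px side [[308.9 149.2]]
tip px top [[368.6 190.5]]
```

View pics/z_c.png

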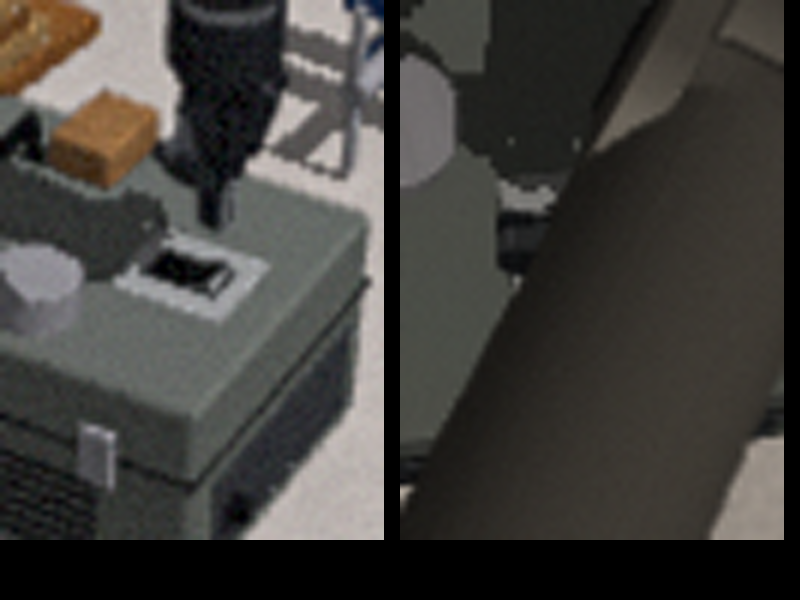

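Side: the tip is above the operator-side end of the rocker, at about (309,149), as predicted. I'll descend.

{"api": "send_rows", "payload": {"plan": [[0, 1.5, 0.15, 0, 0], [0, 1.5, 0, 0, 0], [0, 0.2, 0, 0, 0], [0, 0, 0, 0, 0]]}}

```text
clock: 10.72
tcp_pos: [0.5084, -0.2407, 0.22]
orientation: [-1.208, -1.209, 1.21]
contact_force: [-0.2, -0.0, 0.1]
grip_width: 0.0001
```

{"api": "send_rows", "payload": {"plan": [[0, 0.2, 0, 0, 0], [0, 0.2, 0, 0, 0], [0, 0, 0, 0, 0]]}}

```text
clock: 11.1
tcp_pos: [0.5087, -0.2408, 0.2165]
orientation: [-1.209, -1.21, 1.209]
contact_force: [-0.3, -0.1, 0.6]
grip_width: -0.0001
```

{"api": "send_rows", "payload": {"plan": [[0, 0.2, 0, 0, 0], [0, 0, 0, 0, 0]]}}

```text
clock: 11.35
tcp_pos: [0.508, -0.2409, 0.2144]
orientation: [-1.208, -1.209, 1.21]
contact_force: [-3.1, -0.9, 3.0]
grip_width: 0.0003
```

{"api": "send_rows", "payload": {"plan": [[0, 0.2, 0, 0, 0], [0, 0, 0, 0, 0]]}}

```text
clock: 11.6
tcp_pos: [0.5082, -0.2409, 0.2122]
orientation: [-1.209, -1.209, 1.21]
contact_force: [-1.9, -1.0, 2.9]
grip_width: 0.0001
```

Contact was at tip z ≈ 0.201, as expected. I'll keep pushing.

{"api": "send_rows", "payload": {"plan": [[0, 0.2, 0, 0, 0], [0, 0, 0, 0, 0]]}}

```text
clock: 11.85
tcp_pos: [0.5085, -0.2407, 0.2101]
orientation: [-1.209, -1.21, 1.21]
contact_force: [-2.3, -0.6, 2.6]
grip_width: 0.0002
```

{"api": "send_rows", "payload": {"plan": [[0, 0.1, 0, 0, 0], [0, 0, 0, 0, 0]]}}

```text
clock: 12.1
tcp_pos: [0.5086, -0.2407, 0.2096]
orientation: [-1.209, -1.21, 1.209]
contact_force: [-3.4, -1.4, 6.9]
grip_width: 0.0004
```

{"api": "send_rows", "payload": {"plan": [[0, 0.15, 0, 0, 0], [0, 0, 0, 0, 0]]}}

```text
clock: 12.35
tcp_pos: [0.5086, -0.2409, 0.2094]
orientation: [-1.209, -1.21, 1.208]
contact_force: [-8.0, 2.2, 17.7]
grip_width: 0.0001
```

{"api": "send_rows", "payload": {"plan": [[0, 0.15, 0, 0, 0], [0, 0, 0, 0, 0]]}}

```text
clock: 12.6
tcp_pos: [0.5087, -0.2409, 0.2092]
orientation: [-1.209, -1.211, 1.207]
contact_force: [-10.8, 4.4, 29.9]
grip_width: 0.0001
```

Stopped at tip z 0.1952, against 0.1955 expected for fully on. I'll draw back and look.

{"api": "send_rows", "payload": {"plan": [[0, -1, 0, 0, 0], [0, -4, 0, 0, 0], [0, -3, 0, 0, 0], [5.5, 0, 0, 0, 0], [5.5, 0, 0, 0, 0], [5.7, 0, 0, 0, 0], [0, 0, 0, 0, 0], [0, 0, 0, 0, 0]]}}

```text
clock: 13.6
tcp_pos: [0.5086, -0.0736, 0.2862]
orientation: [-1.209, -1.21, 1.21]
contact_force: [-0.2, -0.1, -1.2]
grip_width: 0.0002
```

```bash
python3 look.py d 305 157 366 190;python3 look.py d2 250 215 238 200; python3 - <<'E'
from h import *
x=[0.59348916,0.25359353,0.06186269]
plan([0.480,0.1518,0.18])
E
```

```text
t 13.6 tcp [ 0.5086 -0.0736  0.2862] F [-0.22 -0.12 -1.2 ] d_tool cm [20.   10.62 -5.17]
[[-0.001  0.    -1.   ]
 [ 1.    -0.    -0.001]
 [-0.    -1.    -0.   ]]
tip px side [[284.9 163.1]]
tip px top [[308.1 190.5]]
t 13.7 tcp [ 0.5084 -0.075   0.2863] F [ 0.18 -0.7  -0.01] d_tool cm [20.16 10.62 -5.13]
[[ 0.002  0.    -1.   ]
 [ 1.    -0.     0.002]
 [-0.    -1.    -0.   ]]
tip px side [[285.  163.1]]
tip px top [[308.2 190.6]]
t 13.8 tcp [ 0.5083 -0.075   0.2862] F [ 0.82 -0.81 -0.53] d_tool cm [22.68 10.62  2.88]
[[ 0.002  0.    -1.   ]
 [ 1.    -0.     0.002]
 [-0.    -1.    -0.   ]]
```

View pics/z_d.png

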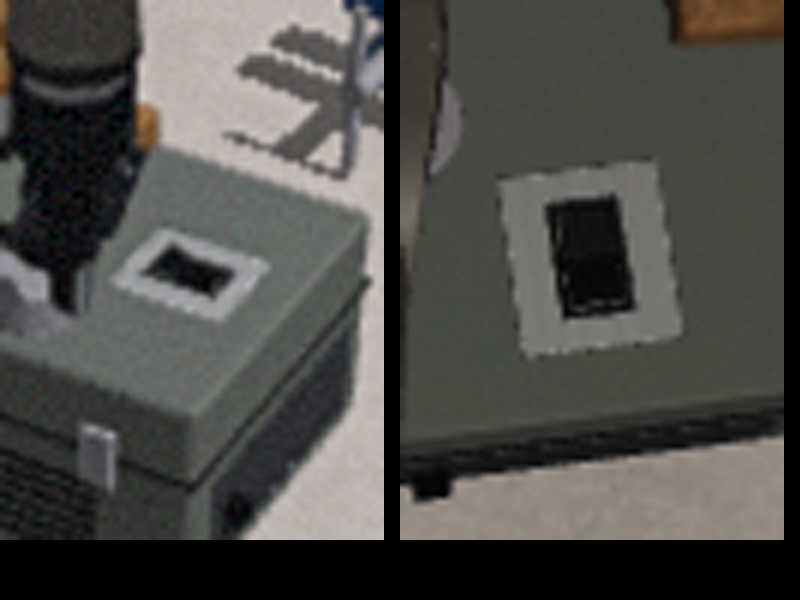

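View pics/z_d2.png

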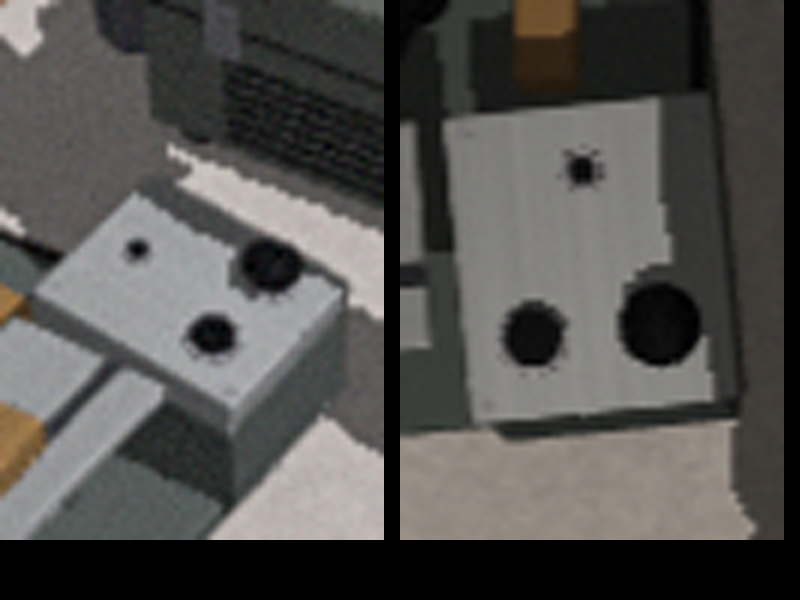

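The rocker's near end is now level in both views (at about (366,188) in the top view). Next, the start button.

{"api": "send_rows", "payload": {"plan": [[5.7, 0, 0.7, 0, 0], [5.7, 0, 0.7, 0, 0], [5.7, 0, 0.7, 0, 0], [5.6, 0, 0.6, 0, 0], [0, 4, 0, 0, 0], [0, 4, 0, 0, 0], [0, 0, 0, 0, 0], [0, 0, 0, 0, 0]]}}

```text
clock: 14.8
tcp_pos: [0.4823, 0.153, 0.2075]
orientation: [-1.21, -1.21, 1.207]
contact_force: [0.6, 0.3, 0.4]
grip_width: 0.0001
```

```bash
python3 look.py e 250 210 238 200; python3 - <<'E'
from h import *
plan([0.480,0.1525,0.16])
E
```

```text
t 14.8 tcp [0.4823 0.153  0.2075] F [0.63 0.29 0.39] d_tool cm [-2.64  2.76 -7.77]
[[ 0.001  0.001 -1.   ]
 [ 1.     0.001  0.001]
 [ 0.001 -1.    -0.001]]
tip px side [[252.5 215. ]]
tip px top [[224.8 207.2]]
t 14.9 tcp [0.4826 0.1534 0.2081] F [-0.07 -0.32 -0.17] d_tool cm [-0.09  4.8   0.27]
[[ 0.     0.003 -1.   ]
 [ 1.     0.002  0.   ]
 [ 0.002 -1.    -0.003]]
```

View pics/z_e.png

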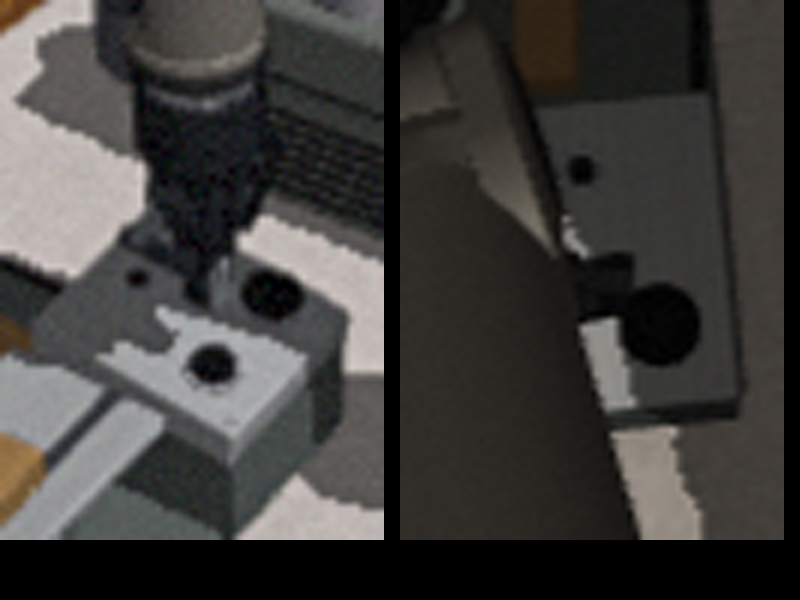

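Side: the tip is at (253,215), right above the start button at (253,226), and the fingers are clear of the stop. I'll descend.

{"api": "send_rows", "payload": {"plan": [[0, 2, 0, 0, 0], [0, 2, 0, 0, 0], [0, 0.2, 0, 0, 0], [0, 0, 0, 0, 0]]}}

```text
clock: 15.4
tcp_pos: [0.482, 0.1536, 0.1654]
orientation: [-1.209, -1.211, 1.208]
contact_force: [-0.4, -0.2, -0.2]
grip_width: -0.0002
```

{"api": "send_rows", "payload": {"plan": [[0, 0.2, 0, 0, 0], [0, 0.2, 0, 0, 0], [0, 0, 0, 0, 0]]}}

```text
clock: 15.78
tcp_pos: [0.482, 0.1536, 0.1609]
orientation: [-1.21, -1.211, 1.208]
contact_force: [1.1, -0.0, 3.5]
grip_width: -0.0002
```

{"api": "send_rows", "payload": {"plan": [[0, 0.2, -0.03, 0, 0], [0, 0.2, -0.03, 0, 0], [0, 0, 0, 0, 0]]}}

```text
clock: 16.15
tcp_pos: [0.4826, 0.1537, 0.1566]
orientation: [-1.209, -1.211, 1.209]
contact_force: [1.7, 1.2, 5.6]
grip_width: -0.0
```

{"api": "send_rows", "payload": {"plan": [[0, 0.2, -0.03, 0, 0], [0, 0, 0, 0, 0]]}}

```text
clock: 16.4
tcp_pos: [0.4829, 0.1537, 0.1557]
orientation: [-1.209, -1.211, 1.208]
contact_force: [-2.8, -1.2, 17.5]
grip_width: -0.0003
```

{"api": "send_rows", "payload": {"plan": [[0, 0.1, 0, 0, 0], [0, 0, 0, 0, 0]]}}

```text
clock: 16.65
tcp_pos: [0.4829, 0.1538, 0.1555]
orientation: [-1.208, -1.211, 1.208]
contact_force: [-5.5, -1.2, 26.0]
grip_width: 0.0001
```

{"api": "send_rows", "payload": {"plan": [[0, -1, 0, 0, 0], [0, -4, 0, 0, 0], [0, -5, 0, 0, 0], [0, -5, 0, 0, 0], [-5, 0, 0, 0, 0], [-5, 0, 0, 0, 0], [-5, 0, 0, 0, 0], [-5, 0, 0, 0, 0], [0, 0, 0, 0, 0], [0, 0, 0, 0, 0]]}}

```text
clock: 17.9
tcp_pos: [0.4818, -0.0461, 0.3027]
orientation: [-1.208, -1.209, 1.21]
contact_force: [0.8, 1.0, 0.1]
grip_width: 0.0001
```

```bash
python3 look.py f 250 215 238 200; python3 - <<'E'
from h import *
n=[cv2.imread(f"pics/{a}.png") for a in("side_d2","side_f","top_d2","top_f")]
z=lambda im,x,y:cv2.resize(im[y:y+27,x:x+36],(396,297),interpolation=cv2.INTER_NEAREST)
cv2.imwrite("pics/cmp2.png",np.vstack([np.hstack([z(n[0],234,205),z(n[1],234,205)]),np.hstack([z(n[2],222,194),z(n[3],222,194)])]))
E
```

```text
t 17.9 tcp [ 0.4818 -0.0461  0.3027] F [0.79 1.01 0.1 ] d_tool cm [17.25 12.26 -7.85]
[[-0.001 -0.001 -1.   ]
 [ 1.     0.    -0.001]
 [ 0.    -1.     0.001]]
tip px side [[286.  166.1]]
tip px top [[297.2 199.6]]
```

View pics/cmp2.png

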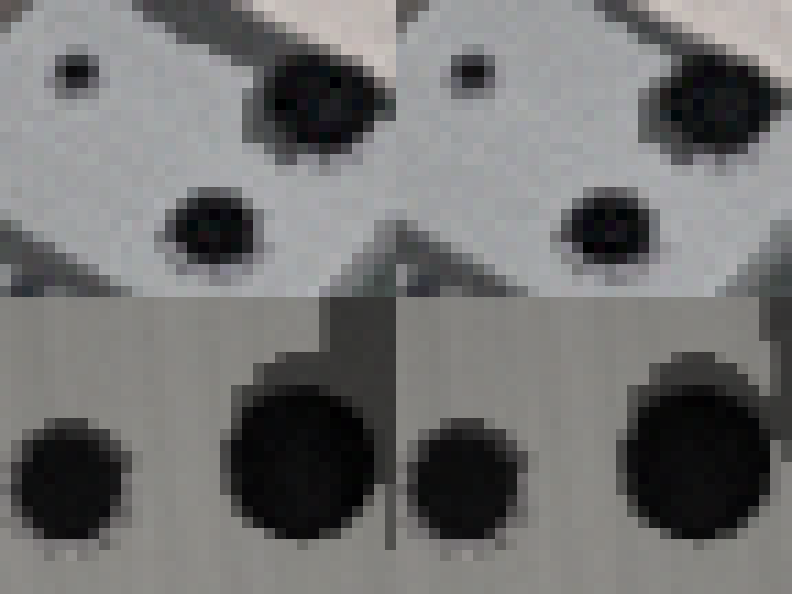

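View pics/top_f.png

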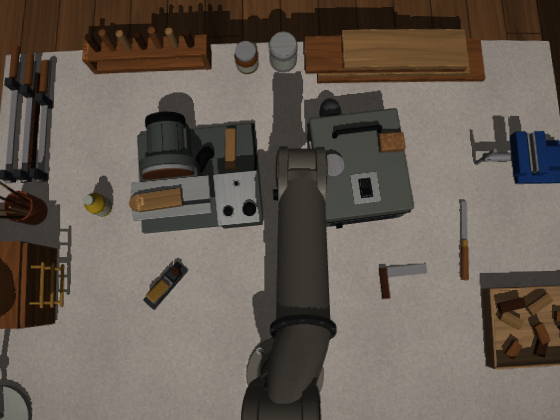

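Start is back up and looks the same as before at (228,210). Stop is unchanged, the rocker is on, and the loose things are where they were. The arm is clear, so I'll hand in.

```bash
python3 -c "
from bench import r
print(r.hand_in())"
```

```text
the job is handed in; nothing more can be done
None
```

The job was done in the order asked and handed in after about 18 s of the 58 s allowed. No verdict came back.

| Control | Where it stopped | Force there | Last picture check |
|---|---|---|---|
| Reset pin | about 6 mm after first contact (full travel 7 mm) | 31 N upward (about 33 N in all) | The pin's dark spot lost about 1 px at its top in both views; 1.3 px was expected in the side view for fully home |
| Rocker | fingertip 5.2 mm above the lid (5.5 mm expected when fully on) | 30 N upward (about 32 N in all) | Near half level in both views |
| Start button | about 5.5 to 6 mm down (full travel 6 mm) | 26 N | Back up, looks the same as before the press |

- **Stop button and loose things:** the stop button looks unchanged and I saw no sign of the fingers touching it. In the last top picture the tools and materials lie where they were.
- **Clearance:** the arm was well clear at hand-in, with force readings of about 1 N or less.
- **One disagreement:** the two-camera heights of the panel controls came out 6 to 11 mm lower than the heights in your description. Contact on the reset pin and the start button matched the description to within about 1 mm, so I relied on that.

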